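Drop the specimen jars into the catch tray

ROBOT

A 6-joint arm with a two-finger parallel gripper is mounted at the origin on the work surface. World frame = base frame: x ahead of the robot, y to its left, z up, the work surface at z = 0. Lengths are in mm, angles in rad, forces in N, time in s.
With the tool pointing down it reaches from about 350 to 850 mm from the base axis. Payload 8.1 kg.
Tool frame: the origin (TCP) lies on the centre line of the jaws, within the pads' length; the fingertips stand 19 mm ahead of it and the grasp point (between the pads) is the TCP; z points along the fingers, y is the direction in which the jaws open and shut (so a half turn about z gives the same grasp; the last joint's range is limited). The gripper opens to 85 mm and grips with 20 to 120 N. Pads are 22 mm wide; open, the fingers measure 114 mm over their backs; the gripper's body (76 mm by 85 mm) begins 54 mm behind the grasp point. The pads swing forward as they close: fully open they stand 13 mm farther back than shut.
Start: joints at [-1.199, 0.13, 1.488, -0, 1.523, -0.085], TCP at [264.667, -538.476, 250.292] pointing down, gripper open.
Joint ranges: [-2.96, 2.96], [-0.89, 2.26], [0.02, 2.5], [-1.34, 4.48], [0, 2.73], [-2.66, 2.66]. Speed limits (rad/s): [2.39, 2.39, 2.79, 3.14, 3.14, 3.14].

INTERFACE

Orientations are given as a rotation vector (axis times angle).
In Python, from plant import r, optics, ticket gives the robot as it stands. The module is installed in compiled form; this text tells all that it offers.
- The arm moves only by the tool step_arm, never from a script. Its argument "steps" is a list of rows, each a list of 7 numbers: the shift along the world's x, y, z in m, then the turn, a rotation vector about the world's x, y, z in rad, then the closure, from -1 (fully open) to 1 (shut), so that 0 is half open. A call has 1 to 20 rows; each row shifts and turns the commanded pose from where the row before left it; what a row does not reach is not made up. A row lasts 1/10 s, in which the tool goes at most 50 mm and 8.59 degrees, less where a joint would pass 70% of its speed; a pose out of reach is approached as far as the arm can. A call with a gripper value outside its range is refused whole. The fingers move at their own pace and stop on an object; the grip force is fixed at half the most. Time passes only in rows, so rows that do not move let the fingers close. It gives the time, the measured TCP pose, the force and the opening at its end, in the units of the state.
- r.state(): the state, without advancing time (a new reading comes with each control period).
- optics.read_camera(name): name is "side" or "top"; returns a dict with "img" (400x640x3 uint8, blue, green, red), "range_z" (400x640 float32, mm along the optical axis (not along the pixel's ray), 0 where there is no reading), "mtx" (3x3 intrinsics, pixels), "R" (3x3) and "t" (3): a world point X has camera coordinates R X + t. Camera axes: x right, y down, z forward; pixel columns grow to the right and rows downward; lengths in mm; the calibration is good to about 2 mm. A picture is of the moment at which its call begins.
- ticket.job_done(): hands the job in, once; it reports no verdict.
The state is a dict: "t": time; "joint_pos": joint angles; "dq": joint speeds; "joint_efforts": joint torques, N m; "tool_pos": TCP position; "tool_rot": TCP orientation; "contact_force": force on the tool from outside, world axes, zero at the start; "ft_torque": the same for the moment, N m; "opening": finger opening in mm.
Only numpy, scipy, OpenCV 4.12 (cv2) and the standard library are available. Lean on these libraries where they do the work, as an engineer would, in place of code of your own. Each camera call takes 0.05 s, during which the arm holds its last target. There are 200 camera calls.

TASK

Slide the yellow catch tray in under the chute of the clear jar hopper so that it is centred below the chute, while the gate is still shut. Then take the gate's red handle, draw the slide gate straight out until it hits its end stop, so that both specimen jars drop into the tray, and let go. Leave the gate fully open and the tray standing flat under the chute with both jars in it, and do not disturb the other things on the bench.

Things in the scene. Friction and masses are not known exactly. Their poses are not given: they have to be found in the camera images.
- hopper: clear flared hopper on a white C-shaped stand, fixed, 300 mm high. Origin on the bench right below the middle of the chute; the gate is drawn towards its -x (towards the robot and to its left), z up. Chute opening 68 mm (x) by 84 mm (y). Below the gate nothing hangs lower than 124 mm over the bench, and it is open all round but for the stand at its +x side
- stand_front (a point): bottom of the front face of the stand's white column, at the bench: hopper x = +107 mm, y = 0. The column is 60 mm wide (y) and 40 mm deep; the foot plate around it, 12 mm high and 120 mm wide (y), reaches from hopper x = +125 to +235 mm. A tray centred under the chute clears both at any heading
- hopper_rim (a point): middle of the hopper's upper rim on the gate's side: hopper x = -124 mm, 295 mm high, rims 100 mm wide (y). The clear wall leans down from here to x = -38 mm at 175 mm height. It overhangs the red handle, so take the handle with the tool tilted 30 to 45 degrees: fingers pointing down and towards hopper +x, gripper leaning back to -x
- chute_mouth (a point): middle of the underside of the gate and chute, 126 mm above the bench; axes as the hopper's
- gate (a joint): how far the steel slide gate is drawn out, in m: 0 = shut, 0.085 = end stop (fully open). Starts at 0 to 0.010. It drags with a steady 3.5 N, stays where it is left, and stops dead at the end stop
- gate_grip (a point): centre of the gate's red upright handle, 133 mm above the bench: a bar 62 mm long (along the pull, x), 16 mm thick (y), 24 mm high, with a 22 mm wide, 6 mm thick lip at its outer end (34 mm outwards from this point). Axes as the hopper's: grip across y, pull along -x. It moves with the gate
- tray: loose yellow open tray, 160 mm (x) by 130 mm (y), 60 mm high, 5 mm walls and floor, about 0.5 kg, with a black bar handle sticking out from the middle of its -x wall. Origin at the centre of its underside. It may start at either side of the hopper, handle roughly towards the robot
- tray_grip (a point): grip point on the tray's black handle, 175 mm along the tray's -x from its origin, 32 mm above the bench. The bar runs along the tray's x from -80 to -196 mm, is 16 mm thick (y), 24 mm high. Axes as the tray's. The tray may stand under the chute at any heading; with its handle turned away from the red handle the gripper has more room, leaned back 15 to 20 degrees
- jar1: lower white specimen jar with a blue lid, 60 mm diameter, 75 mm long, about 70 g, origin at its centre, axis along its y; lies on the gate in the chute
- jar2: upper specimen jar, the same, resting on jar1 and on the hopper's sloping +x wall
- dishes: bystander: loose stack of culture dishes, 90 mm diameter, 60 mm high; stands at the side of the hopper where the tray is not
- reagent: bystander: loose amber bottle, 64 mm diameter, 130 mm high, to the far left
- beaker: bystander: loose glass beaker, 80 mm diameter, 100 mm high, to the far right
- stain: bystander: loose small glass jar with a black cap, 50 mm diameter, 80 mm high, on the right
Not all that is in view belongs to the job. What is shaped like the jar1 but orange or pink is not meant.

How it is judged:
By the outcome, as a careful person would: the job done as asked, in the order asked, and still so for the second after the job is handed in, with the robot touching nothing.
It also fails if it takes over 54 s, if anything falls off the work surface, if the arm or the gripper's body presses on something with over 40 N, if the wrist force passes 120 N, or if a joint passes its speed limit or range.

## Working session

There is one attempt and no reset: what is moved stays moved. The work goes in short steps, Python scripts to look and compute and a tool call to move; the robot and the scene stay as the last step left them, time stands still between calls to the robot, and variables do not carry over. Pictures are saved under pics/ and viewed, about 8 in all and at most 12, crops included, and the job is handed in when it is done.

Besides the shell and the picture viewer there is one more tool, called after "Request:" by a JSON object that holds its "op" and its "data", one argument or row to a line. step_arm: Moves the arm, as the interface text tells. Its arguments: {"type":"object","properties":{"steps":{"type":"array","items":{"type":"array","items":{"type":"number"}}}},"required":["steps"]}

```bash
mkdir -p pics; cat > h.py <<'E'
import numpy as np, cv2
from plant import r, optics, ticket
def pts(c):
    v,u=np.mgrid[0:400,0:640]; z=c["range_z"].astype(float)
    P=np.stack([(u-c["mtx"][0,2])/c["mtx"][0,0]*z,(v-c["mtx"][1,2])/c["mtx"][1,1]*z,z],-1)
    return (P-c["t"])@c["R"]   # R^T (P-t)
def ray(c,u,v,h):
    d=c["R"].T@np.linalg.inv(c["mtx"])@np.array([u,v,1.]); o=-c["R"].T@c["t"]
    return o+d*(h-o[2])/d[2]
def proj(c,X):
    p=c["mtx"]@(c["R"]@np.asarray(X,float)+c["t"]); return p[:2]/p[2]
E
python3 - <<'E'
from h import *
np.set_printoptions(precision=3,suppress=True)
for n in("side","top"):
    c=optics.read_camera(n); cv2.imwrite(f"pics/{n}0.png",c["img"])
    np.savez(f"{n}0.npz",**c); print(n,c["mtx"],-c["R"].T@c["t"],c["R"])
print(r.state())
E
```

```text
side [[384.707   0.    313.198]
 [  0.    384.707 202.13 ]
 [  0.      0.      1.   ]] [ 410.865  809.742 1161.528] [[-0.972 -0.234  0.009]
 [-0.185  0.746 -0.64 ]
 [ 0.143 -0.624 -0.768]]
top [[506.767   0.    317.025]
 [  0.    506.767 197.711]
 [  0.      0.      1.   ]] [ 379.075   11.155 1666.932] [[ 0.022 -1.     0.021]
 [-0.989 -0.025 -0.144]
 [ 0.144 -0.017 -0.989]]
{'t': 0.1, 'joint_pos': array([-1.199,  0.131,  1.489, -0.   ,  1.523, -0.085]), 'dq': array([-0.001, -0.002, -0.001, -0.   , -0.001, -0.   ]), 'joint_efforts': array([  0.001, -57.095, -50.194,  -0.   ,   0.008,  -0.   ]), 'tool_pos': array([ 264.484, -538.049,  249.333]), 'tool_rot': array([-3.058, -0.711,  0.   ]), 'contact_force': array([0.281, 0.074, 0.007]), 'ft_torque': array([ 0.021, -0.027,  0.031]), 'opening': 85.50667290574258}
```

View pics/side0.png

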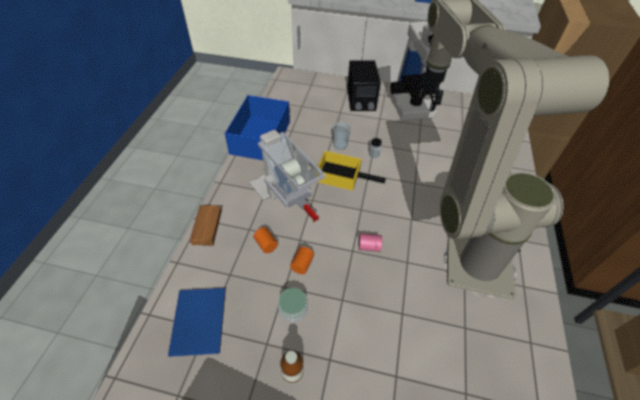

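View pics/top0.png

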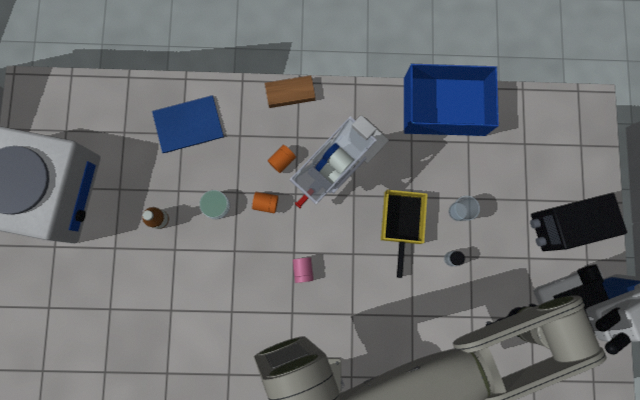

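The side view shows the red handle at (311,212), the yellow tray at (340,170) with its black handle ending at (384,180), and the hopper at (288,170). In the top view the red handle is at (305,199), the tray at (404,217) with its handle ending at (401,275), and the hopper around (340,160).
Possible mix-ups:
- **Red handle:** the orange jars at top (281,158) and (265,202), and the pink jar at (303,269).
- **Tray:** the blue bin at (450,100).
- **Black handle:** the black-capped jar at (456,258).

I choose the thin red bar at (305,199) and the yellow tray with the black bar. Next I measure them.

```bash
python3 - <<'E'
from h import *
np.set_printoptions(precision=1,suppress=True)
C={n:dict(np.load(f"{n}0.npz")) for n in("side","top")}
for n,c in C.items():
    hsv=cv2.cvtColor(c["img"],cv2.COLOR_BGR2HSV); P=pts(c); H,S,V=cv2.split(hsv)
    red=((H<5)|(H>174))&(S>170)&(V>60)
    yel=(H>22)&(H<33)&(S>140)&(V>60)
    for k,m,lo,hi in(("red",red,90,170),("yel",yel,50,75)):
        k_,l,st,ce=cv2.connectedComponentsWithStats(m.astype(np.uint8))
        i=1+np.argmax(st[1:,4]); mm=l==i
        Q=P[mm&(c["range_z"]>0)]; print(n,k,st[i],ce[i],"depth med",np.median(Q,0),Q.min(0),Q.max(0))
        if k=="red":
            v,u=np.nonzero(mm); W=np.array([ray(c,a,b,145)[:2] for a,b in zip(u,v)])
            r_=cv2.minAreaRect(W.astype(np.float32)); print(" z145",r_, cv2.boxPoints(r_).tolist())
        else:
            Q=Q[(Q[:,2]>52)]; print(" rim",len(Q),cv2.minAreaRect(Q[:,:2].astype(np.float32)),np.median(Q[:,2]))
            v,u=np.nonzero(mm)
            W=np.array([ray(c,a,b,60)[:2] for a,b in zip(u,v)]); print(" ray60",cv2.minAreaRect(W.astype(np.float32)))
    # black handle
    dark=(V<45)&(P[...,2]>20)&(P[...,2]<70)&(P[...,0]>200)&(P[...,0]<480)&(P[...,1]>-260)&(P[...,1]<-100)
    k_,l,st,ce=cv2.connectedComponentsWithStats(dark.astype(np.uint8))
    for i in range(1,k_):
        if st[i,4]>40:
            v,u=np.nonzero(l==i); W=np.array([ray(c,a,b,44)[:2] for a,b in zip(u,v)])
            print(n,"dark",st[i],cv2.minAreaRect(W.astype(np.float32)),np.median(P[l==i],0))
c=C["top"]; a=cv2.resize(c["img"][110:290,240:480],(720,540),interpolation=cv2.INTER_CUBIC); 
cv2.imwrite("pics/crop1.png",a)
c=C["side"]; a=cv2.resize(c["img"][120:240,230:400],(765,540),interpolation=cv2.INTER_CUBIC); cv2.imwrite("pics/crop2.png",a)
E
```

```text
side red [304 205  14  15  78] [310.3 211.9] depth med [599.6  26.8 144.2] [573.    3.6 130.5] [626.4  51.7 150.8]
 z145 ((599.6051025390625, 27.283552169799805), (17.203819274902344, 68.733154296875), 46.15501022338867) [[568.8607177734375, 44.88577651977539], [618.4322509765625, -2.7263479232788086], [630.3494873046875, 9.681327819824219], [580.7779541015625, 57.293453216552734]]
side yel [319 152  42  38 845] [339.9 169.6] depth med [ 554.  -320.2   31.5] [ 479.5 -372.1   -0.7] [ 640.4 -224.9   67.3]
 rim 176 ((560.5122680664062, -298.9972229003906), (135.65206909179688, 159.81309509277344), 86.7739486694336) 57.52904792154636
 ray60 ((559.6442260742188, -275.486328125), (176.93624877929688, 163.53688049316406), 86.49091339111328)
top red [296 195  12  13  61] [301.3 201. ] depth med [589.   32.4 145.7] [572.2  14.6 130.6] [608.3  47.6 151.9]
 z145 ((589.47314453125, 31.058998107910156), (15.063362121582031, 36.72654342651367), 46.80674743652344) [[570.9302368164062, 38.13697814941406], [597.7057495117188, 12.99908447265625], [608.0160522460938, 23.98101806640625], [581.2405395507812, 49.11891174316406]]
top yel [381 190  46  54 727] [405.2 215.1] depth med [ 570.1 -313.8   42.8] [ 478.5 -369.6   -3.4] [ 644.8 -229.9   70.7]
 rim 276 ((561.9814453125, -300.07318115234375), (129.33705139160156, 159.8354034423828), 86.17423248291016) 59.94024779235572
 ray60 ((560.072021484375, -296.1533203125), (135.58493041992188, 163.00555419921875), 85.71834564208984)
```

View pics/crop1.png

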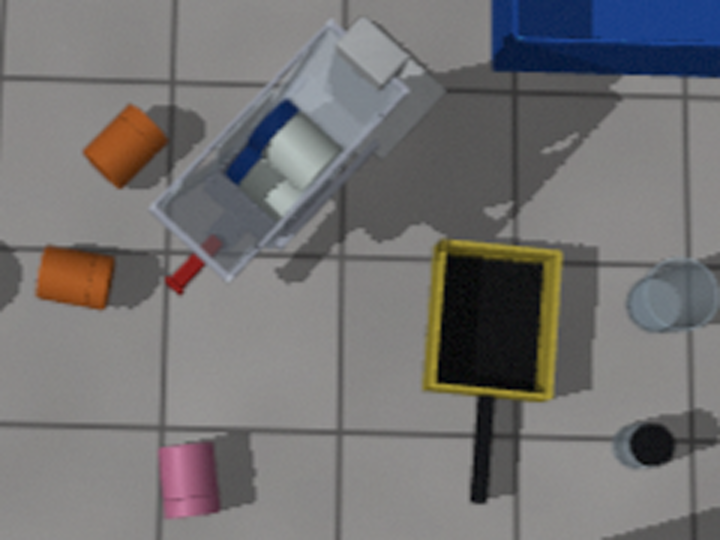

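View pics/crop2.png

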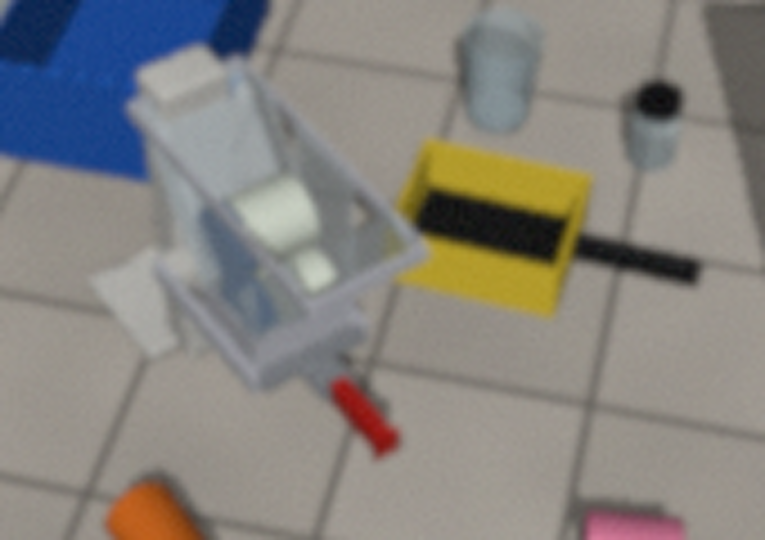

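The crops confirm both choices: the thin red bar with a lip at crop 1 (178,285), partly behind the clear wall, and the yellow tray with its black bar ending at crop 1 (480,500). The jars on the gate are white with blue lids. Next I locate the hopper from its rim and stand.

```bash
python3 - <<'E'
from h import *
np.set_printoptions(precision=1,suppress=True)
C={n:dict(np.load(f"{n}0.npz")) for n in("side","top")}
for n,c in C.items():
    P=pts(c); m=(P[...,2]>285)&(P[...,2]<312)&(P[...,0]>500)&(P[...,0]<900)&(P[...,1]>-250)&(P[...,1]<200)&(c["range_z"]>0)
    Q=P[m].astype(np.float32); rr=cv2.minAreaRect(Q[:,:2].copy()); print(n,len(Q),rr,cv2.boxPoints(rr)); 
    # foot plate / low band
    m=(P[...,2]>7)&(P[...,2]<18)&(P[...,0]>680)&(P[...,0]<900)&(P[...,1]>-250)&(P[...,1]<0)&(c["img"].min(-1)>140)
    Q=P[m].astype(np.float32); 
    if len(Q)>10: print(" foot",len(Q),cv2.minAreaRect(Q[:,:2].copy()))
c=C["top"]
cor=[(155,208),(228,277),(408,88),(335,22)]
W=[ray(c,240+(a-1)/3,110+(b-1)/3,298)[:2] for a,b in cor]; print(np.array(W))
c=C["side"]   # crop2 rim: near-gate right corner(425,252)? , others
W=[ray(c,230+a/4.5,120+b/4.5,298)[:2] for a,b in [(425,252),(320,305),(133,105),(240,60)]]; print(np.array(W))
c=C["top"]; print("tray handle end",[ray(c,240+a/3,110+b/3,44)[:2] for a,b in[(473,500),(487,502),(476,398),(494,398)]])
P=pts(c)
for k,(a,b) in dict(or1=(281,158),or2=(265,202),pink=(303,269),dish=(214,204),amber=(153,217),beak=(462,209),stain=(457,258)).items(): print(k,P[b,a])
E
```

```text
side 693 ((696.0732421875, -63.22032165527344), (102.61280059814453, 276.2386474609375), 48.18161392211914) [[ 558.9   -9.4]
 [ 764.8 -193.6]
 [ 833.2 -117.1]
 [ 627.3   67.1]]
 foot 236 ((853.2350463867188, -137.33627319335938), (89.14816284179688, 128.69956970214844), 33.40681838989258)
top 954 ((696.9564208984375, -63.548187255859375), (100.8896255493164, 271.1034851074219), 48.262081146240234) [[ 562.2  -10.9]
 [ 764.5 -191.4]
 [ 831.7 -116.1]
 [ 629.4   64.3]]
 foot 18 ((868.8521728515625, -145.19430541992188), (154.8655242919922, 58.40351486206055), 88.43248748779297)
[[ 628.5   58.6]
 [ 566.5   -9.6]
 [ 747.7 -172.6]
 [ 809.1 -104. ]]
[[ 562.1   -2.7]
 [ 619.8   62.2]
 [ 805.1  -97.3]
 [ 742.6 -165.8]]
tray handle end [array([ 368.6, -279.3]), array([ 366.9, -294.1]), array([ 476.4, -282.5]), array([ 476.9, -301.8])]
or1 [739.4 102.1  62.6]
or2 [594.8 148.5  61.5]
pink [385.9  21.7  61.1]
dish [584.7 310.7  58.4]
amber [532.9 484.1 114. ]
beak [ 595.3 -500.7    5.5]
stain [ 430.8 -460.1   76.7]
```

Request:
{"op": "step_arm", "data": {
  "steps": [
    [0.0085, 0.025, -0.005, 0, 0, -0.13, -1],
    [0.0085, 0.025, -0.005, 0, 0, -0.13, -1],
    [0.0085, 0.025, -0.005, 0, 0, -0.13, -1],
    [0.0085, 0.025, -0.005, 0, 0, -0.13, -1],
    [0.0085, 0.025, -0.01, -0.007, -0.105, 0, -1],
    [0.0085, 0.025, -0.01, -0.007, -0.105, 0, -1],
    [0.0085, 0.025, -0.015, -0.007, -0.105, 0, -1],
    [0.0085, 0.025, -0.015, 0, 0, 0, -1],
    [0.0085, 0.025, -0.015, 0, 0, 0, -1],
    [0.0085, 0.027, -0.018, 0, 0, 0, -1],
    [0, 0, 0, 0, 0, 0, -1],
    [0, 0, 0, 0, 0, 0, -1]
  ]
}}

```text
t: 1.3
tool_pos: [349.6, -285.9, 146.9]
tool_rot: [3.091, -0.096, 0.491]
contact_force: [-0.1, -1.7, 0.2]
opening: 85.1
```

```bash
cat >> h.py <<'E'
from scipy.spatial.transform import Rotation as Rn
def show():
    s=r.state(); M=Rn.from_rotvec(s["tool_rot"]).as_matrix()
    print("t",s["t"],"pos",s["tool_pos"],"op",s["opening"],"F",s["contact_force"],"q",s["joint_pos"]); print("tool x,y,z axes:",M.T.round(3).tolist()); return s,M
E
python3 -c "
from h import *
np.set_printoptions(precision=2,suppress=True)
show()"
```

```text
t 1.3 pos [ 349.61 -285.88  146.89] op 85.09427719307308 F [-0.08 -1.67  0.23] q [-0.99 -0.46  2.23  0.27  1.19  0.56]
tool x,y,z axes: [[0.949, -0.059, 0.31], [-0.062, -0.998, 0.001], [0.309, -0.02, -0.951]]
```

Request:
{"op": "step_arm", "data": {
  "steps": [
    [0.0062, -0.0004, -0.019, 0, 0, 0, -1],
    [0.0062, -0.0004, -0.019, 0, 0, 0, -1],
    [0.0062, -0.0004, -0.019, 0, 0, 0, -1],
    [0.0062, -0.0004, -0.019, 0, 0, 0, -1],
    [0.0062, -0.0004, -0.019, 0, 0, 0, -1],
    [0.0062, -0.0004, -0.019, 0, 0, 0, -1],
    [0, 0, 0, 0, 0, 0, 0],
    [0, 0, 0, 0, 0, 0, 1],
    [0, 0, 0, 0, 0, 0, 1],
    [0, 0, 0, 0, 0, 0, 1],
    [0, 0, 0, 0, 0, 0, 1],
    [0, 0, 0, 0, 0, 0, 1]
  ]
}}

```text
t: 2.5
tool_pos: [387.4, -290.0, 34.6]
tool_rot: [3.088, -0.098, 0.494]
contact_force: [-3.0, -1.8, 5.2]
opening: 15.2
```

Request:
{"op": "step_arm", "data": {
  "steps": [
    [-0.0052, 0.0043, 0.0005, 0, 0, 0.055, 1],
    [-0.0052, 0.0043, 0, 0, 0, 0.055, 1],
    [-0.0052, 0.0043, 0, 0, 0, 0.055, 1],
    [-0.0052, 0.0043, 0, 0, 0, 0.055, 1],
    [-0.0052, 0.0043, 0, 0, 0, 0.055, 1],
    [-0.0052, 0.0043, 0, 0, 0, 0.055, 1],
    [0.008, 0.009, 0, 0, 0, 0, 1],
    [0.01, 0.011, 0, 0, 0, 0, 1],
    [0.01, 0.011, 0, 0, 0, 0, 1],
    [0.01, 0.011, 0, 0, 0, 0, 1],
    [0.01, 0.011, 0, 0, 0, 0, 1],
    [0, 0, 0, 0, 0, 0, 1],
    [0, 0, 0, 0, 0, 0, 1]
  ]
}}

```text
t: 3.8
tool_pos: [404.3, -210.0, 34.5]
tool_rot: [-3.035, -0.41, -0.486]
contact_force: [4.1, 2.1, 2.9]
opening: 15.0
```

```bash
cat >> h.py <<'E'
def tray():
    out=[]
    for n in("side","top"):
        c=optics.read_camera(n); P=pts(c); H,S,V=cv2.split(cv2.cvtColor(c["img"],cv2.COLOR_BGR2HSV))
        m=(H>22)&(H<33)&(S>110)&(V>50)&(c["range_z"]>0)&(P[...,2]>50)&(P[...,2]<75)
        Q=P[m].astype(np.float32); print(n,len(Q),cv2.minAreaRect(Q[:,:2].copy())); out.append((c,P,m))
    return out
E
python3 -c "
from h import *
np.set_printoptions(precision=2,suppress=True)
show()
o=tray(); cv2.imwrite('pics/top2.png',o[1][0]['img'][60:340,160:560])"
```

```text
t 3.8 pos [ 404.34 -210.01   34.46] op 14.999699366220108 F [4.12 2.08 2.88] q [-0.8  -0.22  2.28  0.34  0.95  0.32]
tool x,y,z axes: [[0.916, 0.252, 0.312], [0.265, -0.964, 0.002], [0.301, 0.081, -0.95]]
side 209 ((571.2384643554688, -162.0454864501953), (157.67648315429688, 137.93060302734375), 15.467830657958984)
top 309 ((573.6754150390625, -162.12191772460938), (160.18362426757812, 130.11607360839844), 15.210890769958496)
```

View pics/top2.png

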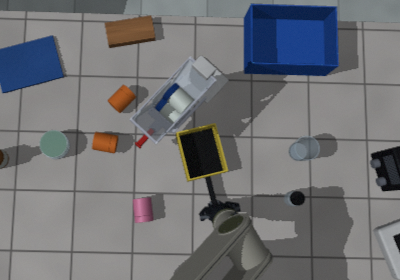

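The tray is held at (573,-162) with heading 15°. In the picture it sits at (203,152), just short of the hopper, and the bystanders are untouched. I slide it in along hopper +y, then +x.

Request:
{"op": "step_arm", "data": {
  "steps": [
    [0.0103, 0.0115, 0, 0, 0, 0, 1],
    [0.0103, 0.0115, 0, 0, 0, 0, 1],
    [0.0103, 0.0115, 0, 0, 0, 0, 1],
    [0.0103, 0.0115, 0, 0, 0, 0, 1],
    [0.0103, 0.0115, 0, 0, 0, 0, 1],
    [0.0103, 0.0115, 0, 0, 0, 0, 1],
    [0.0103, 0.0115, 0, 0, 0, 0, 1],
    [0.0103, 0.0115, 0, 0, 0, 0, 1],
    [0.0103, 0.0115, 0, 0, 0, 0, 1],
    [0.0103, 0.0115, 0, 0, 0, 0, 1],
    [0.0052, -0.0047, 0, 0, 0, 0, 1],
    [0.0052, -0.0047, 0, 0, 0, 0, 1],
    [0, 0, 0, 0, 0, 0, 1],
    [0, 0, 0, 0, 0, 0, 1]
  ]
}}

```text
t: 5.3
tool_pos: [517.1, -104.9, 34.0]
tool_rot: [-3.036, -0.407, -0.484]
contact_force: [1.5, 3.1, 2.9]
opening: 15.1
```

```bash
python3 -c "
from h import *
np.set_printoptions(precision=2,suppress=True)
s,M=show()
x=M[:2,0]/np.linalg.norm(M[:2,0]); print('tray est',s['tool_pos'][:2]+175*x, 'target 687.5,-56')
o=tray(); a=cv2.resize(o[0][0]['img'][110:270,200:420],(770,560),interpolation=cv2.INTER_CUBIC); cv2.imwrite('pics/side3.png',a)
for c,P,m in o:
    H,S,V=cv2.split(cv2.cvtColor(c['img'],cv2.COLOR_BGR2HSV)); red=((H<5)|(H>174))&(S>170)&(V>60); red[:, :200]=0
    n,l,st,ce=cv2.connectedComponentsWithStats(red.astype(np.uint8)); print(st[1:],ce[1:])
"
```

```text
t 5.3 pos [ 517.15 -104.9    34.  ] op 15.129381952336804 F [1.54 3.05 2.91] q [-0.43 -0.06  2.14  0.27  0.83  0.71]
tool x,y,z axes: [[0.917, 0.251, 0.311], [0.263, -0.965, 0.001], [0.3, 0.081, -0.951]]
tray est [685.95 -58.74] target 687.5,-56
side 176 ((683.42236328125, -51.07035827636719), (159.93023681640625, 129.12730407714844), 15.716656684875488)
top 121 ((686.52490234375, -55.25685119628906), (164.37335205078125, 126.33824920654297), 17.1081485748291)
[[304 205  13  15  89]] [[309.64 211.47]]
[[296 195  12  12  59]] [[301.42 200.9 ]]
```

View pics/side3.png

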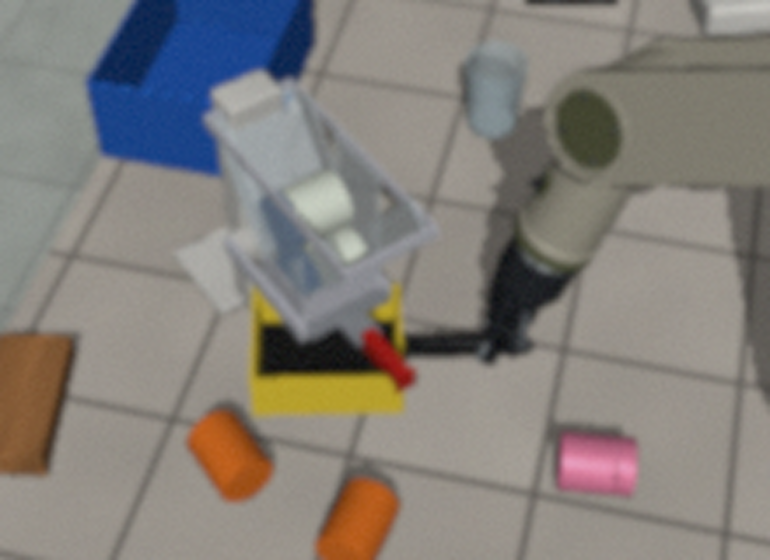

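The side view shows the tray under the chute (crop (325,350)), with the red handle at (388,357) still shut and the gripper clear of it. The tray measures about (686,-57) against a target of (687.5,-56). I release and back out along the tool axis.

Request:
{"op": "step_arm", "data": {
  "steps": [
    [0, 0, 0, 0, 0, 0, 0],
    [0, 0, 0, 0, 0, 0, -1],
    [0, 0, 0, 0, 0, 0, -1],
    [0, 0, 0, 0, 0, 0, -1],
    [0, 0, 0, 0, 0, 0, -1],
    [-0.003, -0.0008, 0.0095, 0, 0, 0, -1],
    [-0.006, -0.0016, 0.019, 0, 0, 0, -1],
    [-0.006, -0.0016, 0.019, 0, 0, 0, -1],
    [-0.006, -0.0016, 0.019, 0, 0, 0, -1],
    [-0.006, -0.0016, 0.019, 0, 0, 0, -1],
    [-0.008, -0.001, 0.025, 0, 0, 0, -1],
    [-0.012, 0, 0.025, 0, 0, 0, -1],
    [-0.02, 0, 0.025, 0, 0, 0, -1],
    [-0.02, 0, 0.025, 0, 0, 0, -1]
  ]
}}

```text
t: 6.8
tool_pos: [429.1, -112.5, 220.9]
tool_rot: [-3.036, -0.408, -0.484]
contact_force: [0.3, 0.3, 1.4]
opening: 85.6
```

Request:
{"op": "step_arm", "data": {
  "steps": [
    [0, 0.02, 0.003, 0, 0, -0.125, -1],
    [0, 0.02, 0.003, 0, 0, -0.125, -1],
    [0, 0.02, 0.003, 0, 0, -0.125, -1],
    [0, 0.02, 0.003, 0, 0, -0.125, -1],
    [0, 0.02, 0.003, 0, 0, -0.125, -1],
    [0, 0.02, 0.003, 0, 0, -0.125, -1],
    [0.003, 0.02, 0.003, 0, 0, -0.125, -1],
    [0.006, 0.02, 0.003, 0, 0, -0.125, -1],
    [0.008, 0.02, 0.003, -0.078, -0.087, 0, -1],
    [0.008, 0.02, 0.003, -0.078, -0.087, 0, -1],
    [0.006, 0.022, 0, -0.078, -0.087, 0, -1],
    [0, 0, 0, 0, 0, 0, -1],
    [0, 0, 0, 0, 0, 0, -1]
  ]
}}

```text
t: 8.1
tool_pos: [466.5, 51.6, 267.7]
tool_rot: [2.688, -0.879, 0.838]
contact_force: [-0.5, -0.5, -0.1]
opening: 85.3
```

```bash
python3 -c "
from h import *
np.set_printoptions(precision=2,suppress=True)
s,M=show(); o=tray()
for (c,P,m),x0 in zip(o,(200,200)):
    H,S,V=cv2.split(cv2.cvtColor(c['img'],cv2.COLOR_BGR2HSV)); red=((H<5)|(H>174))&(S>150)&(V>60)
    n,l,st,ce=cv2.connectedComponentsWithStats(red.astype(np.uint8)); i=1+np.argmax(st[1:,4]); v,u=np.nonzero(l==i)
    W=np.array([ray(c,a,b,145)[:2] for a,b in zip(u,v)],np.float32); hx=np.array([.744,-.668]);hy=np.array([.668,.744]); d=W-[687.5,-56]
    print(st[i],'hx',(d@hx).min(),(d@hx).max(),'hy',(d@hy).min(),(d@hy).max(),np.median(d@hy))
"
```

```text
t 8.1 pos [466.53  51.6  267.7 ] op 85.25153484556667 F [-0.51 -0.52 -0.11] q [ 0.36 -0.58  2.18 -0.53  1.24  2.66]
tool x,y,z axes: [[0.664, -0.484, 0.57], [-0.592, -0.806, 0.006], [0.456, -0.342, -0.822]]
side 173 ((684.3287353515625, -52.614166259765625), (160.21307373046875, 131.7592315673828), 16.046785354614258)
top 117 ((686.8444213867188, -55.285377502441406), (163.49972534179688, 126.45242309570312), 16.990192413330078)
[304 205  14  15 104] hx -157.13290437316894 -84.78981061458587 hy -10.217965255737308 18.392409667968746 3.620671966552733
[295 195  13  13  68] hx -149.6112172546387 -112.56335171508789 hy -10.024047607421885 9.376056640624995 0.33153929138183014
```

Joint 6 reached its range limit, so the arm stopped short. I take the equivalent grasp with a half turn about the tool axis.

Request:
{"op": "step_arm", "data": {
  "steps": [
    [0, 0, 0, -0.0682, 0.0512, 0.123, -1],
    [0, 0, 0, -0.0682, 0.0512, 0.123, -1],
    [0, 0, 0, -0.0682, 0.0512, 0.123, -1],
    [0, 0, 0, -0.0682, 0.0512, 0.123, -1],
    [0, 0, 0, -0.0682, 0.0512, 0.123, -1],
    [0, 0, 0, -0.0682, 0.0512, 0.123, -1],
    [0, 0, 0, -0.0682, 0.0512, 0.123, -1],
    [0, 0, 0, -0.0682, 0.0512, 0.123, -1],
    [0, 0, 0, -0.0682, 0.0512, 0.123, -1],
    [0, 0, 0, -0.0682, 0.0512, 0.123, -1],
    [0, 0, 0, -0.0682, 0.0512, 0.123, -1],
    [0, 0, 0, -0.0682, 0.0512, 0.123, -1],
    [0, 0, 0, -0.0682, 0.0512, 0.123, -1],
    [0, 0, 0, -0.0682, 0.0512, 0.123, -1],
    [0, 0, 0, -0.0682, 0.0512, 0.123, -1],
    [0, 0, 0, -0.0682, 0.0512, 0.123, -1],
    [0, 0, 0, -0.0682, 0.0512, 0.123, -1],
    [0, 0, 0, -0.0682, 0.0512, 0.123, -1],
    [0, 0, 0, -0.0682, 0.0512, 0.123, -1],
    [0, 0, 0, -0.0682, 0.0512, 0.123, -1]
  ]
}}

```text
t: 10.2
tool_pos: [467.0, 50.8, 267.4]
tool_rot: [0.964, 2.363, -0.203]
contact_force: [0.3, -0.8, -0.1]
opening: 85.7
```

```bash
cat > g.py <<'E'
from h import *
np.set_printoptions(precision=3,suppress=True)
def need(pos,tilt=38,yaw=-41.9):
    s,M=show(); a,t=np.radians(yaw),np.radians(tilt)
    z=np.array([np.sin(t)*np.cos(a),np.sin(t)*np.sin(a),-np.cos(t)]); y=np.array([-np.sin(a),np.cos(a),0])
    D=np.stack([np.cross(y,z),y,z],1)
    if (D[:,1]@M[:,1])<0: D[:,:2]*=-1
    print("rot",Rn.from_matrix(D@M.T).as_rotvec(),"shift",np.array(pos)-s["tool_pos"],"toolz",z)
E
python3 -c "
from g import *
need((549,70,220))"
```

```text
t 10.2 pos [467.016  50.8   267.366] op 85.72943679899265 F [ 0.288 -0.787 -0.072] q [ 0.353 -0.579  2.173 -0.528  1.239 -0.346]
tool x,y,z axes: [[-0.575, 0.595, -0.562], [0.682, 0.728, 0.072], [0.452, -0.341, -0.824]]
rot [-0.097  0.001  0.019] shift [ 81.984  19.2   -47.366] toolz [ 0.458 -0.411 -0.788]
```

Request:
{"op": "step_arm", "data": {
  "steps": [
    [0.008, 0.007, -0.003, -0.0485, 0, 0.0095, -1],
    [0.009, 0.006, -0.006, -0.0485, 0, 0.0095, -1],
    [0.011, 0.004, -0.006, 0, 0, 0, -1],
    [0.011, 0.002, -0.006, 0, 0, 0, -1],
    [0.011, 0, -0.006, 0, 0, 0, -1],
    [0.011, 0, -0.006, 0, 0, 0, -1],
    [0.011, 0, -0.007, 0, 0, 0, -1],
    [0.01, 0, -0.007, 0, 0, 0, -1],
    [0, 0, 0, 0, 0, 0, -1],
    [0, 0, 0, 0, 0, 0, -1]
  ]
}}

```text
t: 11.2
tool_pos: [548.8, 69.7, 220.2]
tool_rot: [0.901, 2.335, -0.306]
contact_force: [-0.2, 0.4, -0.2]
opening: 85.0
```

```bash
python3 -c "
from g import *
need((599.3,25,133))
c=optics.read_camera('side'); cv2.imwrite('pics/side4.png',cv2.resize(c['img'][110:270,200:420],(770,560),interpolation=cv2.INTER_CUBIC))"
```

```text
t 11.2 pos [548.831  69.682 220.169] op 85.04762929345857 F [-0.171  0.42  -0.177] q [ 0.382 -0.23   2.029 -0.665  1.111 -0.219]
tool x,y,z axes: [[-0.582, 0.53, -0.617], [0.671, 0.742, 0.004], [0.459, -0.411, -0.787]]
rot [-0.002  0.003  0.004] shift [ 50.469 -44.682 -87.169] toolz [ 0.458 -0.411 -0.788]
```

View pics/side4.png

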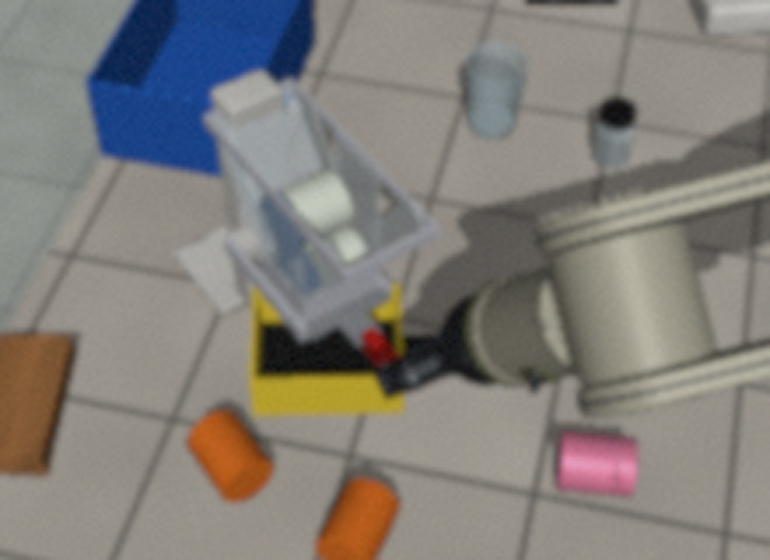

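The open gripper sits above the red handle (crop (380,350)), in line with the gate and clear of the rim. I advance along the tool axis and close.

Request:
{"op": "step_arm", "data": {
  "steps": [
    [0.0063, -0.0056, -0.0109, 0, 0, 0, -1],
    [0.0063, -0.0056, -0.0109, 0, 0, 0, -1],
    [0.0063, -0.0056, -0.0109, 0, 0, 0, -1],
    [0.0063, -0.0056, -0.0109, 0, 0, 0, -1],
    [0.0063, -0.0056, -0.0109, 0, 0, 0, -1],
    [0.0063, -0.0056, -0.0109, 0, 0, 0, -1],
    [0.0063, -0.0056, -0.0109, 0, 0, 0, -1],
    [0.0063, -0.0056, -0.0109, 0, 0, 0, -1],
    [0, 0, 0, 0, 0, 0, -1],
    [0, 0, 0, 0, 0, 0, 0],
    [0, 0, 0, 0, 0, 0, 0.5],
    [0, 0, 0, 0, 0, 0, 1],
    [0, 0, 0, 0, 0, 0, 1],
    [0, 0, 0, 0, 0, 0, 1],
    [0, 0, 0, 0, 0, 0, 1]
  ]
}}

```text
t: 12.75
tool_pos: [597.8, 22.4, 134.1]
tool_rot: [0.901, 2.334, -0.315]
contact_force: [-17.2, -14.3, 15.1]
opening: 15.3
```

Request:
{"op": "step_arm", "data": {
  "steps": [
    [-0.001, -0.0011, 0.0007, 0, 0, 0, 1],
    [-0.001, -0.0011, 0.0007, 0, 0, 0, 1],
    [0, 0, 0, 0, 0, 0, 1],
    [0, 0, 0, 0, 0, 0, 1]
  ]
}}

```text
t: 13.15
tool_pos: [596.9, 22.9, 134.3]
tool_rot: [0.899, 2.335, -0.307]
contact_force: [0.5, -5.4, -3.4]
opening: 15.5
```

Side force is now low. I pull straight along hopper -x.

Request:
{"op": "step_arm", "data": {
  "steps": [
    [-0.0037, 0.0033, 0, 0, 0, 0, 1],
    [-0.0045, 0.004, 0, 0, 0, 0, 1],
    [-0.0045, 0.004, 0, 0, 0, 0, 1],
    [-0.0045, 0.004, 0, 0, 0, 0, 1],
    [-0.0045, 0.004, 0, 0, 0, 0, 1],
    [-0.0045, 0.004, 0, 0, 0, 0, 1],
    [-0.0045, 0.004, 0, 0, 0, 0, 1],
    [-0.0045, 0.004, 0, 0, 0, 0, 1],
    [-0.0045, 0.004, 0, 0, 0, 0, 1],
    [-0.0045, 0.004, 0, 0, 0, 0, 1],
    [-0.0045, 0.004, 0, 0, 0, 0, 1],
    [0, 0, 0, 0, 0, 0, 1]
  ]
}}

```text
t: 14.35
tool_pos: [547.7, 66.7, 134.2]
tool_rot: [0.899, 2.336, -0.307]
contact_force: [-7.2, -4.1, 1.5]
opening: 15.2
```

Request:
{"op": "step_arm", "data": {
  "steps": [
    [-0.002, 0.0012, 0, 0, 0, 0, 1],
    [-0.002, 0.0012, 0, 0, 0, 0, 1],
    [-0.0015, 0.0013, 0, 0, 0, 0, 1],
    [-0.0015, 0.0013, 0, 0, 0, 0, 1],
    [-0.0015, 0.0013, 0, 0, 0, 0, 1],
    [0, 0, 0, 0, 0, 0, 1]
  ]
}}

```text
t: 14.95
tool_pos: [540.0, 73.5, 134.3]
tool_rot: [0.899, 2.336, -0.304]
contact_force: [1.3, 2.3, -8.3]
opening: 15.3
```

Request:
{"op": "step_arm", "data": {
  "steps": [
    [-0.0015, 0.0013, 0, 0, 0, 0, 1],
    [-0.0015, 0.0013, 0, 0, 0, 0, 1],
    [-0.0008, 0.0007, 0, 0, 0, 0, 1],
    [0, 0, 0, 0, 0, 0, 1]
  ]
}}

```text
t: 15.35
tool_pos: [537.9, 75.2, 134.4]
tool_rot: [0.897, 2.333, -0.305]
contact_force: [33.2, -13.1, -30.5]
opening: 14.9
```

Request:
{"op": "step_arm", "data": {
  "steps": [
    [-0.0007, 0.0007, 0.0, 0, 0, 0, 1],
    [0, 0, 0, 0, 0, 0, 1],
    [0, 0, 0, 0, 0, 0, 1]
  ]
}}

```text
t: 15.65
tool_pos: [537.8, 75.4, 134.5]
tool_rot: [0.897, 2.332, -0.305]
contact_force: [41.1, -17.6, -34.6]
opening: 14.8
```

```bash
python3 -c "
from g import *
need((537.9,75.2,134))
a=[]
for n,(r0,c0) in dict(side=(110,220),top=(90,230)).items():
    c=optics.read_camera(n); a.append(cv2.resize(c['img'][r0:r0+150,c0:c0+200],(800,600),interpolation=cv2.INTER_CUBIC)[:,:])
a=[cv2.resize(x,(400,300),interpolation=cv2.INTER_AREA) for x in a]
cv2.imwrite('pics/open.png',np.hstack(a))"
```

```text
t 15.65 pos [537.784  75.382 134.527] op 14.843724981603138 F [ 41.1   -17.639 -34.623] q [ 0.405 -0.135  2.118 -0.741  0.982 -0.061]
tool x,y,z axes: [[-0.581, 0.527, -0.62], [0.669, 0.743, 0.005], [0.463, -0.412, -0.785]]
rot [-0.     0.007  0.001] shift [ 0.116 -0.182 -0.527] toolz [ 0.458 -0.411 -0.788]
```

View pics/open.png

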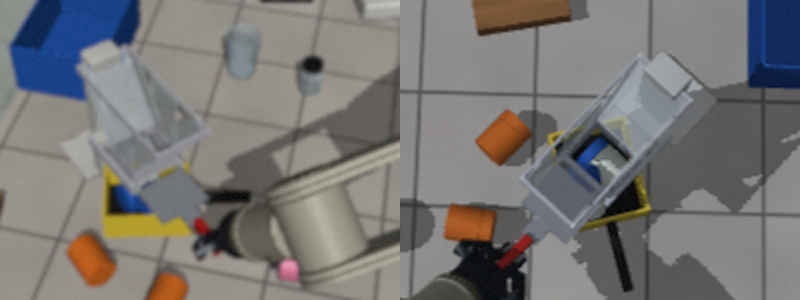

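The hopper is empty, with blue lids visible in the tray in both panels (side (125,195), top (590,155)). The gate plate is drawn out and the handle is hard against its stop: force rises to about 45 N with no motion. I ease the preload, open and withdraw.

Request:
{"op": "step_arm", "data": {
  "steps": [
    [0.001, -0.0005, -0.001, 0, 0, 0, 1],
    [0, 0, 0, 0, 0, 0, 0.2],
    [0, 0, 0, 0, 0, 0, -0.5],
    [0, 0, 0, 0, 0, 0, -1],
    [0, 0, 0, 0, 0, 0, -1],
    [0, 0, 0, 0, 0, 0, -1],
    [-0.0046, 0.0041, 0.0079, 0, 0, 0, -1],
    [-0.0092, 0.0082, 0.0158, 0, 0, 0, -1],
    [-0.0092, 0.0082, 0.0158, 0, 0, 0, -1],
    [-0.0092, 0.0082, 0.0158, 0, 0, 0, -1],
    [-0.0092, 0.0082, 0.0158, 0, 0, 0, -1],
    [-0.0092, 0.0082, 0.0158, 0, 0, 0, -1],
    [-0.0092, 0.0082, 0.0158, 0, 0, 0, -1],
    [-0.02, 0, 0.02, 0, 0, 0, -1],
    [-0.03, 0, 0.02, 0, 0, 0, -1],
    [-0.03, 0, 0.02, 0, 0, 0, -1],
    [-0.03, 0, 0.02, 0, 0, 0, -1],
    [0, 0, 0, 0, 0, 0, -1]
  ]
}}

```text
t: 17.55
tool_pos: [365.6, 130.9, 320.2]
tool_rot: [0.899, 2.333, -0.296]
contact_force: [0.4, 0.0, 0.0]
opening: 85.7
```

```bash
python3 -c "
from g import *
show(); o=tray(); a=[]
for (c,P,m),(r0,c0) in zip(o,((110,210),(90,230))):
    H,S,V=cv2.split(cv2.cvtColor(c['img'],cv2.COLOR_BGR2HSV)); red=((H<5)|(H>174))&(S>150)&(V>60)
    n,l,st,ce=cv2.connectedComponentsWithStats(red.astype(np.uint8)); i=1+np.argmax(st[1:,4]); v,u=np.nonzero(l==i)
    W=np.array([ray(c,x,y,145)[:2] for x,y in zip(u,v)]); d=W-[687.5,-56]; h=d@np.array([.744,-.668])
    print(st[i],'hx',h.min(),h.max())
    a.append(cv2.resize(c['img'][r0:r0+150,c0:c0+200],(400,300),interpolation=cv2.INTER_CUBIC))
cv2.imwrite('pics/final.png',np.hstack(a))
P=o[1][1]
for k,(x,y) in dict(or1=(281,158),or2=(265,202),pink=(303,269),dish=(214,204),amber=(153,217),beak=(462,209),stain=(457,258)).items(): print(k,P[y,x])"
```

```text
t 17.55 pos [365.597 130.902 320.226] op 85.67554183155671 F [0.37  0.034 0.021] q [ 0.773 -0.64   2.139 -0.663  1.578 -0.089]
tool x,y,z axes: [[-0.581, 0.53, -0.617], [0.668, 0.744, 0.011], [0.465, -0.406, -0.787]]
side 131 ((684.3230590820312, -52.53669738769531), (159.78912353515625, 132.61318969726562), 15.717463493347168)
top 103 ((687.3067016601562, -57.12110900878906), (175.4059295654297, 110.57498168945312), 24.60045623779297)
[318 219  14  18  97] hx -234.91412018617956 -162.72252826322037
[278 208  18  19 108] hx -228.14688835142175 -162.1926986949349
or1 [739.002 102.004  64.335]
or2 [595.304 148.773  57.924]
pink [385.902  21.715  60.505]
dish [585.042 311.219  55.861]
amber [532.043 481.611 122.282]
beak [ 594.631 -499.042   11.057]
stain [ 430.708 -459.165   79.869]
```

View pics/final.png

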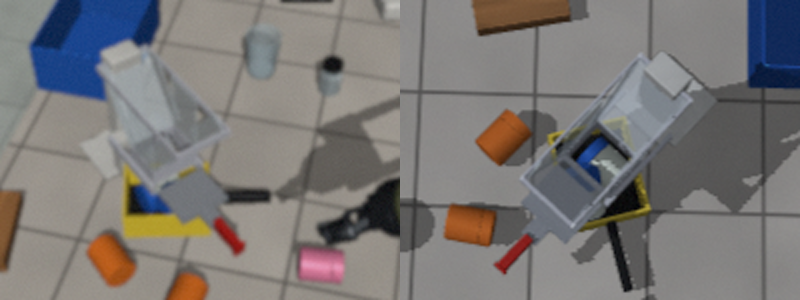

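```bash
python3 -c "
from g import *
a=[]
for n,(r0,c0) in dict(side=(150,255),top=(130,290)).items():
    c=optics.read_camera(n); P=pts(c); H,S,V=cv2.split(cv2.cvtColor(c['img'],cv2.COLOR_BGR2HSV)); d=P[...,:2]-[687.5,-56]
    m=(H>100)&(H<130)&(S>130)&(np.hypot(d[...,0],d[...,1])<130)
    k,l,st,ce=cv2.connectedComponentsWithStats(m.astype(np.uint8))
    for i in range(1,k):
        if st[i,4]>8: print(n,st[i],np.median(P[l==i],0),P[l==i][:,2].max())
    a.append(cv2.resize(c['img'][r0:r0+80,c0:c0+80],(400,400),interpolation=cv2.INTER_CUBIC))
cv2.imwrite('pics/final2.png',np.hstack(a))"
```

```text
side [277 203  18  13 136] [716.475 -32.992  49.03 ] 81.01212145642934
top [318 158  17  23 150] [715.008 -42.803  62.554] 175.8768262402137
```

View pics/final2.png

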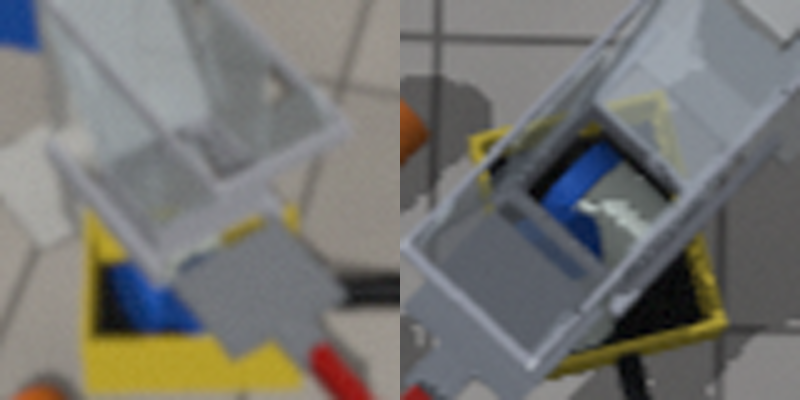

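In the close-up the chute is empty. The blue lids lie side by side in the tray at side (150,295) and top (585,185), with white bodies at top (625,210) and (600,320). The tray is flat, so I hand in.

```bash
python3 -c "
from h import *
ticket.job_done()"
```

```text
the job is handed in; nothing more can be done
```

The job is handed in. I slid the tray under the chute while the gate was shut. I then drew the gate about 79 mm to its end stop, so both jars dropped into the tray, let go and backed away. The clock was at about 18 s of the 54 s allowed.

What the last checks showed:
- **Tray:** flat and within about 5 mm of the chute centre. The side camera reads (684,-53) and the top camera (687,-57), against an estimated target of (687.5,-56). The top camera's fit was partly hidden by the hopper, so its heading of 25° is unreliable; the side camera gives 16°.
- **Gate:** the pull force rose to about 45 N with no further motion. After release the handle stood about 78 mm out from where it started. That is less than the 85 mm full travel, which fits the gate having started about 6 mm open.
- **Jars:** the hopper is empty, and I judge both jars to be in the tray. The colour mask found the blue lids as one joined patch, so the count of two comes from looking at the picture.
- **Other things on the bench:** the top-view positions of all four bystanders and the orange and pink jars match the start to within about 3 mm.

Joint 6 ran into its range limit once, in free air. I re-oriented with a half turn and carried on.

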